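# Seat a block in a jig and snap the toggle clamp shut

### The job

Push the wood block along the channel of the plywood jig until it is fully home against the end stop, then push the handle of the jig's toggle clamp over and down, past its dead point, until it snaps down and stays locked on the block. Only push with the fingertips or fingers: do not lift the block, do not close the clamp before the block is home, and leave the spare offcut, the screwdriver and the cork block beside the jig where they are.

Things in the scene. Friction and masses are not known exactly. Their poses are not given: they have to be found in the camera images.
- jig: fixed plywood jig on the bench, plate 260x170x18 mm (x -160 to 100, y -53 to 117). Origin: at bench height under the centre of the home block; x along the channel to the end stop (away from the robot), y to the clamp's side, z up. The channel, 45 mm wide, centred on y = 0, open at its near end, lies between two wooden rails 18 mm wide, 16 mm high above the plate, x -135 to 75
- stop_face (a point): point on the face of the wooden end stop across the far end of the channel, at jig x = +75 mm, y = 0, 37 mm above the bench; the stop is 34 mm high above the plate and 20 mm thick. Its axes are the jig's
- block: loose wood block to be clamped, 150 mm long, 39 wide, 38 high, about 0.1 kg, lying on the plate in the channel (top 56 mm above the bench). Origin: centre of its underside, 18 mm above the bench; its y axis is lengthwise along the channel. At the start 25 to 55 mm short of the stop; when home its origin is at jig x = 0, its near end at jig x = -75 mm
- clamp_handle (a joint): handle angle, rad. 0 = open: handle nearly upright, 80 degrees above level, leaning to jig +y. Grows as it is pushed over to jig +y and down. Dead point about 0.95; 1.26 = locked on its stop, 8 degrees above level. Resists with up to about 11 N at the grip and springs back if let go before the dead point; past it a spring snaps it to 1.26 and holds it. The bar follows it down onto the block
- handle_pivot (a point): hinge axis of the clamp's handle, parallel to jig x, at jig x = 30, y = 75 mm, 80 mm above the bench. The clamp (steel, behind the +y rail) works in the plane jig x = 30 mm; its bar reaches over the channel from jig y = 55 mm and is tilted up while open, highest point about 135 mm above the bench
- handle_grip (a point): centre of the handle's black grip, on the handle's mid-line, 90 mm out from the pivot; the grip runs from 35 to 120 mm out, is 24 mm wide along jig x and 14 mm thick. It moves with the handle
- clamp_pad: black rubber pad, 16 mm across, on a sprung spindle at the free end of the clamp bar; locked, it presses on top of the block with about 5 N. Origin: on the bar's hinge axis, 55 mm from the pad
- spare_offcut: spare wood offcut 45 x 120 x 26 mm lying on the bench on the side of the jig away from the clamp; not to be disturbed. Origin: centre of its underside
- screwdriver: red-handled screwdriver, 208 mm long, 30 mm high, lying on the bench beyond the clamp side of the jig; not to be disturbed. Origin: centre of its underside
- cork_block: cork sanding block 64 x 110 x 29 mm lying on the bench on the clamp side of the jig, toward the robot; not to be disturbed. Origin: centre of its underside
There are look-alikes about, which are no part of the job. Leave any red look-alike of the block alone.

How it is judged:
On the way, in this order (a step that is already met when the one before it is completed fails the run):
1. the block is pushed home against the end stop while the clamp is still open (x of block in the frame of jig above -0.003 m and value of joint clamp_handle below 0.9 rad), for 0.2 s.
2. the clamp handle has snapped past its dead point into lock (value of joint clamp_handle above 1.2 rad), for 0.2 s.
At the end, for the whole second after the job is handed in: The block lies flat in the channel within 3 mm of the end stop, at rest; the handle is in lock (joint above 1.2 rad); the clamp pad presses on the block with more than 2 N (x of block in the frame of jig above -0.003 m and z of block in the frame of jig below 0.021 m and value of joint clamp_handle above 1.2 rad and contact force between clamp_pad and block above 2 N and linear speed of block below 0.01 m/s); the robot touches nothing.
It fails at once if the block is lifted more than 10 mm off the jig (z of block in the frame of jig above 0.028 m).
It fails at once if the clamp is closed before the block is home (value of joint clamp_handle above 0.96 rad and x of block in the frame of jig below -0.006 m).
It fails at once if the spare offcut is moved more than 15 mm (distance of spare_offcut from where it was at the start of the episode above 0.015 m).
It fails at once if the screwdriver is moved more than 15 mm (distance of screwdriver from where it was at the start of the episode above 0.015 m).
It fails at once if the cork block is moved more than 15 mm (distance of cork_block from where it was at the start of the episode above 0.015 m).
It also fails if it takes over 51 s, if anything falls off the work surface, if the arm or the gripper's body presses on something with over 40 N, if the wrist force passes 120 N, or if a joint passes its speed limit or range.

### The arm

A 7-joint arm with a two-finger parallel gripper is mounted at the origin on a cart in front of the work surface, level with it; the furniture and walls round the work are solid. World frame = base frame: x ahead of the robot, y to its left, z up, the work surface at z = 0. Lengths are in m, angles in rad, forces in N, time in s.
With the tool pointing down it reaches from about 0.4 to 0.875 m from the base axis. Payload 19.3 kg.
Tool frame: the origin (TCP) lies where the fingers leave the gripper's body, on its centre line; the fingertips stand bot.tip_reach ahead of it and the grasp point (between the pads) lies 54 mm ahead of it (bot.tip_reach is the distance from the TCP to the fingertips, in m); z points along the fingers, y is the line along which they close (so a half turn about z gives the same grasp; the last joint's range is limited). The gripper opens to 85 mm and grips with 20 to 120 N. Pads are 22 mm wide; open, the fingers measure 114 mm over their backs; the gripper's body (76 mm by 85 mm) begins 54 mm behind the grasp point. The pads swing forward as they close: fully open they stand 13 mm farther back than shut.
Start: joints at [1.164, 0.521, -0.036, 1.599, 0.021, 1.021, -0.113], TCP at [0.207, -0.59, 0.304] pointing down, gripper open.
Joint ranges: [-2.91, 2.91], [-0.3, 2.13], [-1.5, 1.42], [0.17, 2.43], [-1.26, 4.41], [0.16, 1.93], [-2.52, 2.52]. Speed limits (rad/s): [1.89, 1.89, 2.39, 2.39, 3.01, 3.01, 3.01].

### API

Orientations are given as [roll, pitch, yaw] about the fixed x, y, z axes, in that order (R = Rz(yaw) Ry(pitch) Rx(roll)).
In Python, from workcell import bot gives the robot as it stands. The module is installed in compiled form; this text tells all that it offers.
- The arm moves only by the shell command python3 -m jog 'ROWS' [FORCE]. ROWS is JSON, a list that holds one entry, the list of rows, each a list of 7 numbers: the shift along the tool's x, y, z in mm, then the turn, a rotation vector about the tool's x, y, z in rad, then the opening, from 0 (shut) to 1 (fully open). In form: [[[tx, ty, tz, wx, wy, wz, fingers], ...]]. A call has 1 to 5 rows; each row shifts and turns the commanded pose from where the row before left it, along the tool's axes as they then stand; what a row does not reach is not made up. A row lasts 1/10 s, in which the tool goes at most 50 mm and 8.59 degrees, less where a joint would pass 70% of its speed; a pose out of reach is approached as far as the arm can. A call is refused whole if a number of a shift passes 50 or a number of a turn 0.15, either way. A call with a gripper value outside its range is refused whole. The fingers move at their own pace and stop on an object; FORCE is the grip in N (left out, the last holds). Time passes only in rows, so rows that do not move let the fingers close. It gives the time, the measured TCP pose, the force, the opening and the grip force at its end, in the units of the state.
- bot.observe(): the state, without advancing time (a new reading comes with each control period).
- bot.grab_frame(name): name is "side" or "top" or "wrist"; returns a dict with "img" (384x512x3 uint8, red, green, blue), "intrinsics" (3x3 intrinsics, pixels), "R" (3x3) and "t" (3): a world point X has camera coordinates R X + t; the wrist camera has in their place "tool_from_camera" (4x4, takes a point from camera to tool coordinates, whose origin is the TCP and whose axes are the flange's). Camera axes: x right, y down, z forward; pixel columns grow to the right and rows downward; lengths in m; the calibration is good to about 2 mm. A picture is of the moment at which its call begins: read the wrist's pose just before it. There is no depth.
- bot.job_done(): hands the job in; it is judged then, once.
Trained networks look in a picture, given as the dict that the camera call returned (one of the last four; its "shot" number tells which), for a name from the list of things; names that differ only in an ending like _2 or _b are one class to them, and where a whole thing is asked for, a point or a joint stands for the part that bears it (a point fixed in the world has none). Each returns a list of dicts, best first, with "conf" (0 to 1); they miss things now and then, are a little off and sometimes report something else, mostly with a low value. They report only what shows in the picture. A call takes as long as a camera call. They do not tell look-alikes from the thing itself.
- bot.trace(query, picture): "region" (384x512 bool, what is visible of it).
- bot.spot_point(query, picture): "xyz" ([x, y, z] in m, in world coordinates, good to about 4 mm: a listed point, or the origin of a listed thing).
The state is a dict: "clock": time; "qpos": joint angles; "qd": joint speeds; "joint_efforts": joint torques, N m; "position": TCP position; "tool_rot": TCP orientation; "force": force on the tool from outside, world axes, zero at the start; "moment": the same for the moment, N m; "grip_width": finger opening in m; "finger_force": force on a finger pad.
Only numpy, scipy, OpenCV 4.12 (cv2) and the standard library are available. Lean on these libraries where they do the work, as an engineer would, in place of code of your own. Each camera call takes 0.05 s, during which the arm holds its last target. There are 200 camera calls.

## Working session

There is one attempt and no reset: what is moved stays moved. The work goes in short steps, Python scripts to look and compute and a shell command to move; the robot and the scene stay as the last step left them, time stands still between calls to the robot, and variables do not carry over. Pictures are saved under pics/ and viewed, at most 10 in all, crops included, and the job is handed in when it is done.

```bash
mkdir -p pics
python3 - <<'E'
from workcell import bot
import cv2,numpy as np
s=bot.observe();print({k:np.round(s[k],3).tolist() for k in('clock','position','tool_rot','grip_width','force')},bot.tip_reach)
ims=[]
for c in("top","side"):
    p=bot.grab_frame(c);ims.append(p["img"])
    for q in("jig","stop_face","block","handle_pivot","handle_grip","clamp_pad","spare_offcut","screwdriver","cork_block"):
        print(c,q,[(np.round(d["xyz"],3).tolist(),round(d["conf"],2)) for d in bot.spot_point(q,p)[:3]])
cv2.imwrite("pics/a.png",ims[0][:,:,::-1]);cv2.imwrite("pics/b.png",ims[1][:,:,::-1])
E
```

```text
{'clock': 0.0, 'position': [0.206, -0.59, 0.303], 'tool_rot': [-3.14, 0.0, 0.337], 'grip_width': 0.086, 'force': [-0.073, -0.057, -0.044]} 0.0726
top jig [([0.567, -0.089, -0.002], 0.93)]
top stop_face [([0.639, -0.11, 0.034], 0.78), ([0.517, -0.072, 0.019], 0.32)]
top block [([0.388, 0.276, 0.0], 0.97), ([0.526, -0.342, -0.001], 0.77), ([0.52, -0.075, 0.021], 0.74)]
top handle_pivot [([0.617, -0.028, 0.08], 0.54)]
top handle_grip [([0.623, -0.01, 0.172], 0.56)]
top clamp_pad []
top spare_offcut [([0.477, -0.185, 0.0], 0.94)]
top screwdriver [([0.672, 0.125, 0.002], 0.91), ([0.638, -0.11, 0.034], 0.63)]
top cork_block [([0.51, 0.112, -0.0], 0.88)]
side jig [([0.569, -0.089, 0.002], 0.63)]
side stop_face [([0.641, -0.112, 0.04], 0.9)]
side block [([0.524, -0.34, 0.003], 0.84), ([0.472, -0.188, 0.001], 0.74), ([0.394, 0.274, 0.003], 0.6)]
side handle_pivot [([0.617, -0.022, 0.082], 0.65)]
side handle_grip []
side clamp_pad [([0.471, -0.186, -0.002], 0.56), ([0.511, 0.115, -0.005], 0.44)]
side spare_offcut [([0.472, -0.186, 0.002], 0.75)]
side screwdriver [([0.668, 0.126, -0.001], 0.89)]
side cork_block [([0.51, 0.113, -0.005], 0.97)]
```

View pics/a.png

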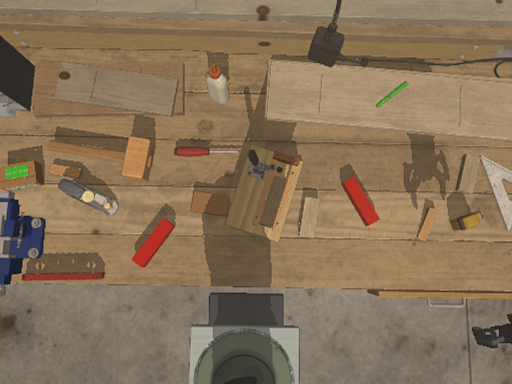

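View pics/b.png

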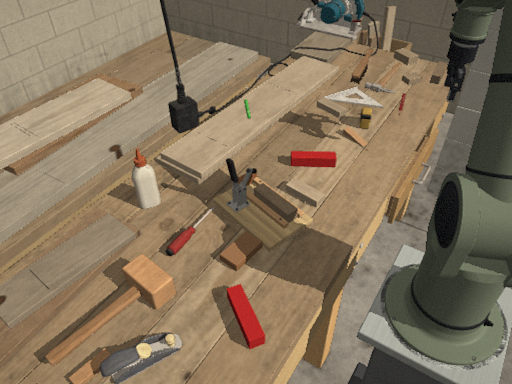

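The top view shows the jig at about px (265,195), with the block in its channel and the clamp handle at (255,160). The two red look-alikes are at (155,243) and (360,200). The networks' positions agree: jig origin ≈ (0.568,-0.089), yaw ≈ -0.285, and block about 50 mm short of home. I'll turn the tool to the jig's axes, shut the fingers and travel.

```bash
python3 -m jog '[[[0,0,0,0,0,0.1245,0],[0,0,0,0,0,0.1245,0],[0,0,0,0,0,0.1245,0],[0,0,0,0,0,0.1245,0],[0,0,0,0,0,0.1245,0]]]'
python3 -m jog '[[[4,-45,0,0,0,0,0],[4,-45,0,0,0,0,0],[4,-45,0,0,0,0,0],[4,-45,0,0,0,0,0],[4,-45,0,0,0,0,0]]]'
python3 -m jog '[[[4,-45,0,0,0,0,0],[4,-45,0,0,0,0,0],[4,-45,0,0,0,0,0],[4,-45,0,0,0,0,0],[4,-45,0,0,0,0,0]]]'
python3 -m jog '[[[0,-45,0,0,0,0,0],[0,-45,0,0,0,0,0],[0,0,0,0,0,0,0]]]'
cat > h.py <<'E'
import numpy as np
from scipy.spatial.transform import Rotation as Ro
from workcell import bot
O=np.array([.568,-.089,0]);YAW=-.285
J=Ro.from_euler('z',YAW).as_matrix()
def jig(p): return (J.T@(np.array(p)-O))*1e3
def state():
    s=bot.observe();print(round(s["clock"],2),"tcp jig",jig(s["position"]).round(1),"rot",np.round(s["tool_rot"],3),"F jig",(J.T@s["force"]).round(1),"w",round(s["grip_width"],3),"tip",bot.tip_reach)
    return s
def wrist():
    s=bot.observe();p=bot.grab_frame("wrist")
    T=np.eye(4);T[:3,:3]=Ro.from_euler('xyz',s["tool_rot"]).as_matrix();T[:3,3]=s["position"]
    return p,T@p["tool_from_camera"]
E
python3 - <<'E'
from h import *
import cv2
state();p,M=wrist();cv2.imwrite("pics/c.png",p["img"][:,:,::-1])
for q in("jig","stop_face","block","handle_pivot","handle_grip"):
    print(q,[(jig(d["xyz"]).round(),round(d["conf"],2)) for d in bot.spot_point(q,p)[:3]])
E
```

```text
clock: 1.5
position: [0.2065, -0.5899, 0.3039]
tool_rot: [-3.142, -0.0, -0.291]
force: [0.1, 0.8, 0.2]
grip_width: 0.0123
finger_force: 0.0
clock: 2.0
position: [0.2895, -0.3779, 0.304]
tool_rot: [3.141, -0.0, -0.286]
force: [1.4, -0.3, -0.2]
grip_width: 0.0004
finger_force: 0.0
clock: 2.5
position: [0.3721, -0.1677, 0.3042]
tool_rot: [3.141, -0.001, -0.286]
force: [1.6, 0.6, -0.0]
grip_width: -0.0002
finger_force: 0.0
clock: 2.8
position: [0.3985, -0.0784, 0.3042]
tool_rot: [-3.14, -0.001, -0.279]
force: [0.1, -1.5, -0.2]
grip_width: 0.0002
finger_force: 0.0
2.8 tcp jig [-165.7  -37.5  304.2] rot [-3.14e+00 -1.00e-03 -2.79e-01] F jig [ 0.6 -1.4 -0.2] w 0.0 tip 0.0726
jig []
stop_face []
block [(array([-51.,   0.,  19.]), 0.73)]
handle_pivot []
handle_grip []
```

View pics/c.png

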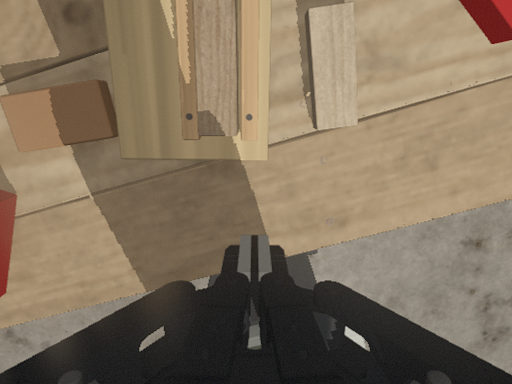

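The wrist view shows the block in the channel, with its near end around px (217,136). The plate's near corners are at (122,158) and (267,160), and the rails run straight up the image. I'll check my frame against these corners.

Run:
```python
from h import *
p,M=wrist();K=p["intrinsics"]
for n,u,v,z in(("plateL -160,117",122,158,.018),("plateR -160,-53",267,160,.018),("railL -135,31",190,139,.034),("railR -135,-31",249,140,.034),("block near",217,136,.04),("plateL far",105,0,.018),("plateR far",272,0,.018)):
    d=M[:3,:3]@np.linalg.solve(K,[u,v,1]);c=M[:3,3];print(n,jig(c+d*(z-c[2])/d[2]).round(1))
```

```text
plateL -160,117 [-156.8  108.7   18. ]
plateR -160,-53 [-159.5  -57.5   18. ]
railL -135,31 [-133.3   26.2   34. ]
railR -135,-31 [-134.5  -37.2   34. ]
block near [-129.5   -3.6   40. ]
plateL far [  2.8 105.9  18. ]
plateR far [  2.4 -60.9  18. ]
```

```bash
python3 -m jog '[[[0,-32,0,0,0,0,0],[0,0,46,0,0,0,0],[0,0,46,0,0,0,0],[0,0,40,0,0,0,0],[0,0,0,0,0,0,0]]]'
python3 -m jog '[[[0,0,40,0,0,0,0],[0,0,14,0,0,0,0],[0,0,0,0,0,0,0],[0,0,0,0,0,0,0]]]'
python3 - <<'E'
from h import *
import cv2
state();p,M=wrist();a=p["img"];p=bot.grab_frame("side");b=p["img"]
cv2.imwrite("pics/d.png",np.hstack([cv2.resize(a,(400,300)),cv2.resize(b[120:300,160:400],(400,300))])[:,:,::-1])
E
```

```text
clock: 3.65
position: [0.4041, -0.0527, 0.1685]
tool_rot: [3.14, 0.007, -0.286]
force: [-0.1, 0.0, 0.2]
grip_width: -0.0
finger_force: 0.0
clock: 4.05
position: [0.4068, -0.0527, 0.1195]
tool_rot: [-3.142, -0.001, -0.286]
force: [0.7, -0.2, -0.6]
grip_width: -0.0002
finger_force: 0.0
4.05 tcp jig [-164.9  -10.5  119.5] rot [-3.142e+00 -1.000e-03 -2.860e-01] F jig [ 0.7  0.  -0.6] w -0.0 tip 0.0726
```

View pics/d.png

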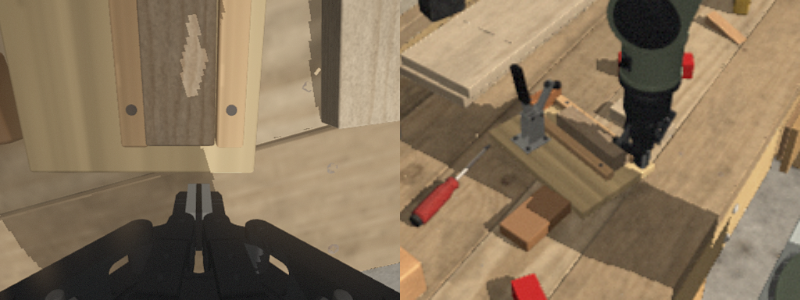

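Rails run parallel to the tool. The fingers (px 199) are about 12 mm to the right of the block's centre line (px 180), so I'll correct that and push.

```bash
python3 -m jog '[[[0,-11,4,0,0,0,0],[0,0,0,0,0,0,0],[10,0,0,0,0,0,0],[8,0,0,0,0,0,0],[8,0,0,0,0,0,0]]]'
python3 -m jog '[[[8,0,0,0,0,0,0],[8,0,0,0,0,0,0],[8,0,0,0,0,0,0],[7,0,0,0,0,0,0],[0,0,0,0,0,0,0]]]'
python3 - <<'E'
from h import *
state();p,M=wrist()
for q in("block","stop_face","jig"):
    print(q,[(jig(d["xyz"]).round(),round(d["conf"],2)) for d in bot.spot_point(q,p)[:3]])
E
```

```text
clock: 4.65
position: [0.4352, -0.0498, 0.1142]
tool_rot: [-3.141, -0.001, -0.286]
force: [-2.3, 0.9, 1.0]
grip_width: 0.0004
finger_force: 1.0
clock: 5.15
position: [0.4649, -0.0581, 0.1139]
tool_rot: [-3.141, -0.001, -0.286]
force: [-0.2, -0.4, 0.1]
grip_width: 0.0001
finger_force: 0.0
5.15 tcp jig [-107.6    0.6  113.9] rot [-3.141e+00 -1.000e-03 -2.860e-01] F jig [-0.1 -0.5  0.1] w 0.0 tip 0.0726
block [(array([-22.,   0.,  21.]), 0.94)]
stop_face []
jig []
```

```bash
python3 -m jog '[[[6,0,0,0,0,0,0],[6,0,0,0,0,0,0],[4,0,0,0,0,0,0],[2,0,0,0,0,0,0],[0,0,0,0,0,0,0]]]'
python3 -m jog '[[[2,0,0,0,0,0,0],[0,0,0,0,0,0,0]]]'
python3 -m jog '[[[2,0,0,0,0,0,0],[0,0,0,0,0,0,0]]]'
python3 -c "from h import *;state()"
```

```text
clock: 5.85
position: [0.4815, -0.0631, 0.1139]
tool_rot: [-3.142, -0.0, -0.286]
force: [0.0, 0.8, 0.7]
grip_width: -0.0001
finger_force: 0.0
clock: 6.05
position: [0.4833, -0.0635, 0.1139]
tool_rot: [-3.142, -0.0, -0.286]
force: [0.4, 0.6, -0.5]
grip_width: 0.0003
finger_force: 0.0
clock: 6.25
position: [0.4849, -0.064, 0.1138]
tool_rot: [3.141, 0.001, -0.286]
force: [-3.2, 2.3, 1.1]
grip_width: -0.0003
finger_force: 1.4
6.25 tcp jig [-86.8   0.6 113.8] rot [ 3.141e+00  1.000e-03 -2.860e-01] F jig [-3.7  1.3  1.1] w -0.0 tip 0.0726
```

```bash
python3 -m jog '[[[1.5,0,0,0,0,0,0],[0,0,0,0,0,0,0],[0,0,0,0,0,0,0]]]'
python3 -m jog '[[[1.5,0,0,0,0,0,0],[0,0,0,0,0,0,0],[0,0,0,0,0,0,0]]]'
python3 -m jog '[[[1.5,0,0,0,0,0,0],[0,0,0,0,0,0,0],[0,0,0,0,0,0,0]]]'
python3 -c "from h import *;state()"
```

```text
clock: 6.55
position: [0.4851, -0.0641, 0.1137]
tool_rot: [3.141, 0.003, -0.285]
force: [-9.9, 4.2, 7.6]
grip_width: -0.0001
finger_force: 5.7
clock: 6.85
position: [0.4853, -0.0642, 0.1135]
tool_rot: [3.14, 0.006, -0.285]
force: [-18.2, 6.7, 13.5]
grip_width: -0.0001
finger_force: 9.9
clock: 7.15
position: [0.4855, -0.0643, 0.1133]
tool_rot: [3.14, 0.008, -0.285]
force: [-25.8, 9.9, 20.0]
grip_width: 0.0
finger_force: 14.0
7.15 tcp jig [-86.1   0.5 113.3] rot [ 3.14   0.008 -0.285] F jig [-27.5   2.2  20. ] w 0.0 tip 0.0726
```

The force climbs stiffly with no further travel, so the block is home (TCP offset 11 mm from its end, as expected). I'll back off, rise, and go to the near side of the handle.

```bash
python3 -m jog '[[[-10,0,0,0,0,0,0],[-15,0,0,0,0,0,0],[0,0,-45,0,0,0,0],[0,0,-45,0,0,0,0],[0,0,-45,0,0,0,0]]]'
python3 -m jog '[[[0,0,-15,0,0,0,0],[34,-10,0,0,0,0,0],[34,-10,0,0,0,0,0],[34,-10,0,0,0,0,0],[30,-10,0,0,0,0,0]]]'
python3 - <<'E'
from h import *
import cv2
s=state();p,M=wrist();a=p["img"];t=bot.grab_frame("side")
for n,q in(("w",p),("s",t)):
  for k in("block","stop_face","handle_pivot","handle_grip"):
    print(n,k,[(jig(d["xyz"]).round(),round(d["conf"],2)) for d in bot.spot_point(k,q)[:3]])
cv2.imwrite("pics/e.png",np.hstack([cv2.resize(a,(400,300)),cv2.resize(t["img"][120:270,180:380],(400,300))])[:,:,::-1])
E
```

```text
clock: 7.65
position: [0.4651, -0.0582, 0.2506]
tool_rot: [-3.141, -0.0, -0.286]
force: [0.2, -0.4, -0.3]
grip_width: 0.0005
finger_force: 0.0
clock: 8.15
position: [0.6049, -0.0573, 0.264]
tool_rot: [-3.141, -0.001, -0.286]
force: [-0.8, 0.1, 0.6]
grip_width: 0.0
finger_force: 0.0
8.15 tcp jig [ 26.5  40.8 264. ] rot [-3.141e+00 -1.000e-03 -2.860e-01] F jig [-0.8 -0.1  0.6] w 0.0 tip 0.0726
w block [(array([ 2.,  2., 20.]), 0.98)]
w stop_face [(array([74., -4., 34.]), 0.7)]
w handle_pivot [(array([26., 78., 79.]), 0.63)]
w handle_grip [(array([ 29.,  88., 167.]), 0.61)]
s block [(array([-270.,  299.,    4.]), 0.95), (array([  29., -252.,    0.]), 0.93), (array([ 5.,  3., 18.]), 0.91)]
s stop_face [(array([73., -3., 42.]), 0.64)]
s handle_pivot [(array([28., 75., 82.]), 0.67)]
s handle_grip [(array([ 31.,  89., 174.]), 0.51)]
```

View pics/e.png

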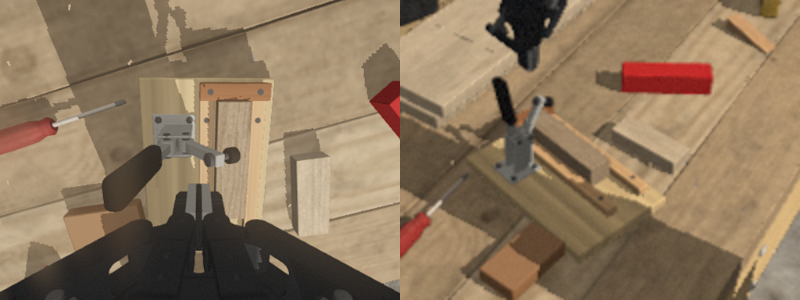

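The wrist view shows the block's far end touching the orange stop (px 235,95), with the clamp open. Pad is at (232,155) and grip at (130,180). The networks agree with my frame within a few mm. Next I lower to the handle and start pushing.

```bash
python3 -m jog '[[[2,0,20,0,0,0,0],[0,0,21,0,0,0,0],[0,-10,0,0,0,0,0],[0,-10,0,0,0,0,0],[0,0,0,0,0,0,0]]]'
python3 -m jog '[[[0,-8,0,0,0,0,0],[0,-8,0,0,0,0,0],[0,-8,1,0,0,0,0],[0,-8,1,0,0,0,0],[0,0,0,0,0,0,0]]]'
python3 -c "from h import *;state()"
```

```text
clock: 9.15
position: [0.6117, -0.0369, 0.2244]
tool_rot: [-3.141, -0.002, -0.284]
force: [-2.7, -4.8, 9.7]
grip_width: -0.0001
finger_force: 0.0
clock: 9.65
position: [0.62, -0.0079, 0.2218]
tool_rot: [3.14, -0.001, -0.285]
force: [-2.1, -8.5, 1.3]
grip_width: 0.0
finger_force: 4.8
9.65 tcp jig [ 27.1  92.4 221.8] rot [ 3.14e+00 -1.00e-03 -2.85e-01] F jig [ 0.4 -8.7  1.3] w 0.0 tip 0.0726
```

```bash
python3 -m jog '[[[0,-10,3,0,0,0,0],[0,-10,4,0,0,0,0],[0,-9,6,0,0,0,0],[0,-9,7,0,0,0,0],[0,0,0,0,0,0,0]]]'
python3 -m jog '[[[0,-5,6,0,0,0,0],[0,-5,6,0,0,0,0],[0,-4,6,0,0,0,0],[0,0,0,0,0,0,0]]]'
python3 - <<'E'
from h import *
import cv2
s=state();p,M=wrist();a=p["img"];t=bot.grab_frame("side")
cv2.imwrite("pics/f.png",np.hstack([cv2.resize(a,(400,300)),cv2.resize(t["img"][120:270,180:380],(400,300))])[:,:,::-1])
E
```

```text
clock: 10.15
position: [0.6308, 0.0304, 0.2013]
tool_rot: [-3.141, -0.0, -0.284]
force: [-0.3, 0.1, -0.6]
grip_width: -0.0
finger_force: 0.0
clock: 10.55
position: [0.6343, 0.043, 0.1821]
tool_rot: [-3.141, 0.001, -0.285]
force: [-0.3, 0.6, -0.1]
grip_width: 0.0004
finger_force: 0.0
10.55 tcp jig [ 26.5 145.3 182.1] rot [-3.141e+00  1.000e-03 -2.850e-01] F jig [-0.4  0.5 -0.1] w 0.0 tip 0.0726
```

View pics/f.png

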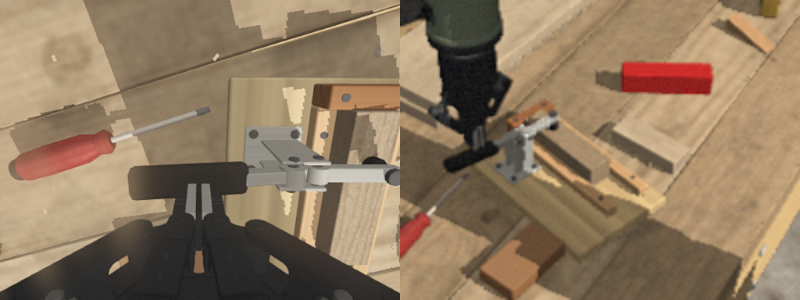

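The handle lies flat, there is no force on the fingers, and it isn't springing back, so it has snapped over. I'll retreat upward and check.

```bash
python3 -m jog '[[[0,0,-40,0,0,0,0],[0,0,-40,0,0,0,0],[-40,0,-40,0,0,0,0],[-40,0,-20,0,0,0,0],[-20,0,0,0,0,0,0]]]'
python3 -m jog '[[[0,0,0,0,0,0,0],[0,0,0,0,0,0,0],[0,0,0,0,0,0,0]]]'
python3 - <<'E'
from h import *
import cv2
s=state();p,M=wrist();a=p["img"];t=bot.grab_frame("side")
for n,q in(("w",p),("s",t)):
  for k in("block","stop_face","handle_grip","clamp_pad","screwdriver","cork_block","spare_offcut"):
    print(n,k,[(jig(d["xyz"]).round(),d["xyz"].round(3) if hasattr(d["xyz"],"round") else d["xyz"],round(d["conf"],2)) for d in bot.spot_point(k,q)[:3]])
cv2.imwrite("pics/g.png",np.hstack([cv2.resize(a,(400,300)),cv2.resize(t["img"][140:260,190:350],(400,300),interpolation=cv2.INTER_CUBIC)])[:,:,::-1])
E
```

```text
clock: 11.15
position: [0.5416, 0.0697, 0.3215]
tool_rot: [-3.14, -0.004, -0.285]
force: [1.0, -0.1, -0.1]
grip_width: -0.0
finger_force: 0.0
clock: 11.45
position: [0.5436, 0.0686, 0.3181]
tool_rot: [3.142, -0.0, -0.286]
force: [-0.9, -0.1, -0.0]
grip_width: 0.0001
finger_force: 0.0
11.45 tcp jig [-67.7 144.3 318.1] rot [ 3.142 -0.    -0.286] F jig [-0.8 -0.3 -0. ] w 0.0 tip 0.0726
w block [(array([-1.,  1., 20.]), [0.5672, -0.0874, 0.0203], 0.84), (array([-276.,  298.,   -4.]), [0.3873, 0.2744, -0.0042], 0.59)]
w stop_face [(array([75., -5., 35.]), [0.6383, -0.115, 0.0347], 0.98), (array([ 37., 233.,  -1.]), [0.669, 0.1239, -0.001], 0.49)]
w handle_grip [(array([ 32., 161.,  92.]), [0.6435, 0.0565, 0.0921], 0.86), (array([-1.,  1., -5.]), [0.5671, -0.0873, -0.005], 0.64)]
w clamp_pad []
w screwdriver [(array([ 38., 235.,  -2.]), [0.6709, 0.1256, -0.0022], 0.81)]
w cork_block [(array([-113.,  177.,   -5.]), [0.5096, 0.1127, -0.0051], 0.92)]
w spare_offcut [(array([ -65., -118.,    0.]), [0.4729, -0.1836, 0.0003], 0.97)]
s block [(array([ 1.,  4., 19.]), [0.5704, -0.0857, 0.0188], 0.73), (array([  26., -251.,   -3.]), [0.5224, -0.3372, -0.0028], 0.67), (array([-271.,  301.,    2.]), [0.3923, 0.2765, 0.0018], 0.57)]
s stop_face [(array([73., -2., 39.]), [0.6376, -0.1112, 0.0391], 0.84)]
s handle_grip [(array([ 34., 159.,  95.]), [0.6449, 0.0537, 0.0946], 0.73)]
s clamp_pad []
s screwdriver [(array([-111.,  181.,   -6.]), [0.5124, 0.1157, -0.0058], 0.6)]
s cork_block [(array([-115.,  180.,   -5.]), [0.5086, 0.1156, -0.0046], 0.65)]
s spare_offcut [(array([ -69., -121.,    0.]), [0.4682, -0.1856, 0.0004], 0.75), (array([-112.,  177.,   -6.]), [0.5101, 0.1128, -0.0058], 0.74)]
```

View pics/g.png

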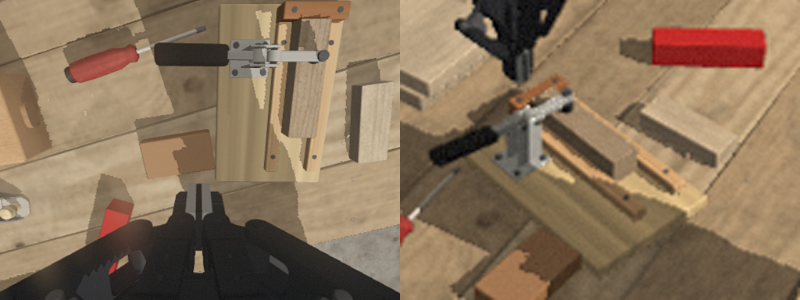

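The wrist view shows the handle flat (px 195,53), the bar across the block (px 300,57), the block against the stop (px 312,20), and the other things where they were. The grip measures jig (32,161,92), and the locked position is (30,164,92). The robot is clear, so I'm handing in.

```bash
python3 -c "from workcell import bot;print(bot.job_done())"
```

```text
the job is handed in; nothing more can be done
None
```

I pushed the block home against the stop, snapped the clamp handle into lock on it and handed the job in at about 11.5 s; the last pictures showed the block, handle and neighbouring things as required, but the pad force could not be measured and no verdict came back.

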